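# Hook the sample tray out of the drying cabinet

### The arm

A 6-joint arm with a two-finger parallel gripper is mounted at the origin on a cart in front of the work surface, level with it; the furniture and walls round the work are solid. World frame = base frame: x ahead of the robot, y to its left, z up, the work surface at z = 0. Lengths are in m, angles in degrees, forces in N, time in s.
With the tool pointing down it reaches from about 0.25 to 0.8 m from the base axis. Payload 8.5 kg.
Tool frame: the origin (TCP) lies midway between the tips of the shut fingers; the grasp point (between the pads) lies robot.hold_point_z behind it (robot.hold_point_z is the distance from the TCP to the grasp point, in m); z points along the fingers, y is the line along which they close (so a half turn about z gives the same grasp; the last joint's range is limited). The gripper opens to 85 mm and grips with 20 to 120 N. Pads are 22 mm wide; open, the fingers measure 114 mm over their backs; the gripper's body (76 mm by 85 mm) begins 54 mm behind the grasp point. The pads swing forward as they close: fully open they stand 13 mm farther back than shut.
Start: joints at [70.187, 13.648, -0.773, 75.585, 0, 90], TCP at [0.178, 0.494, 0.231] pointing down, gripper open.
Joint ranges: [-152.45, 152.45], [-59.26, 108.67], [-65.41, 83.53], [-104.44, 129.93], [-82.83, 76.93], [-180, 180]. Speed limits (degrees/s): [127.2, 127.2, 159.86, 180, 180, 180].

### API

Orientations are given as [roll, pitch, yaw] about the fixed x, y, z axes, in that order (R = Rz(yaw) Ry(pitch) Rx(roll)).
In Python, from rig import robot, job, read_camera, get_calibration, sense gives the robot as it stands (robot), with the cameras as plain functions, the job (job) and the readings as plain functions.
- The arm moves only by the tool drive_effector, called after "Emit:" as name([rows], argument=value, ...), one row to a line, values as JSON. Schema: {"type":"object","properties":{"moves":{"type":"array","items":{"type":"array","items":{"type":"number"},"minItems":5,"maxItems":5},"minItems":1,"maxItems":20},"clamp_n":{"type":"number"},"only":{"type":"string"},"quiet":{"type":"boolean"},"lines":{"type":"string"}},"required":["moves"],"additionalProperties":false}. moves is a list of rows, 1 to 20 of them, each of 5 numbers: the finger opening in m, then dx, dy, dz in shares of the most that a row can go, 1 being 62.5 mm, then a turn about the tool's z in fractions of the full range, 1 being pi/2 rad; each row shifts and turns the commanded pose from where the row before left it, along the tool's axes as they then stand; what a row does not reach is not made up. A row lasts 1/8 s, in which the tool goes at most 0.0625 m and 10.7 degrees, less where a joint would pass 70% of its speed; a pose out of reach is approached as far as the arm can. The fingers move at their own pace and stop on an object; clamp_n is the grip in N (left out, the last holds). Time passes only in rows, so rows that do not move let the fingers close. The tool returns the time, the measured TCP pose, the force, the opening and the grip force at its end. only (a regular expression) keeps the lines of the reply that match it, lines (a string "A,B") keeps lines A to B, and quiet returns only ok. Input that does not fit is refused with a message, and nothing moves.
- sense(): the state, without advancing time (a new reading comes with each control period).
- read_camera(name): name is "scene" or "top" or "wrist"; returns the picture (420x560x3 uint8, red, green, blue); there is no depth.
- get_calibration(name): a dict with "K" (3x3 intrinsics, pixels), "dist" ([k1, k2, p1, p2, k3] as OpenCV has them; the pictures are not rectified), "world_from_camera" (4x4, takes a point from camera to world coordinates); the wrist camera has in their place "mount" (4x4, takes a point from camera to tool coordinates, whose origin is the TCP and whose axes are the flange's). Camera axes: x right, y down, z forward; pixel columns grow to the right and rows downward; lengths in m; the calibration is good to about 2 mm. A picture is of the moment at which its call begins: read the wrist's pose just before it. get_calibration takes no time and is no camera call.
- job.sign_off(): hands the job in; it is judged then, once.
The state is a dict: "t": time; "qpos": joint angles; "qvel": joint speeds; "joint_efforts": joint torques, N m; "tool_pos": TCP position; "tool_rot": TCP orientation; "contact_force": force on the tool from outside, world axes, zero at the start; "wrist_torque": the same for the moment, N m; "finger_gap": finger opening in m; "grip_force": force on a finger pad.
Only numpy, scipy, OpenCV 4.12 (cv2) and the standard library are available. Lean on these libraries where they do the work, as an engineer would, in place of code of your own. Each camera call takes 0.05 s, during which the arm holds its last target. There are 200 camera calls.

### The job

Take the hook tool from its rest, drop its pin into the ring of the sample tray and with it slide the tray out onto the landing until the whole tray is clear of the hood, still lying flat behind the landing's front lip. Keep all three vials standing, do not touch the tray or the vials with the gripper, and leave the timer, the dropper bottle and the carton where they are. Then lay the hook tool back in its rest, seated in both supports the same way round as you found it, and let go.

Things in the scene. Friction and masses are not known exactly. Their poses are not given: they have to be found in the camera images.
- cabinet: Drying cabinet, fixed: white hood 160 (local x -0.070 to +0.090) x 128 x 100 mm on a white base plate 330 x 128 x 8 mm, origin on the worktop under the hood. The hood is open only to local -x, where the plate goes on as an open landing, top at z = 0.008, between side rails 22 mm high, 112 mm apart. Local +x, the way into the hood, points roughly to world -y.
- mouth (a point): Middle of the hood's open mouth at plate level, cabinet local (-0.070, 0, 0.008). The opening is 112 mm wide; the roof's underside is 92 mm above the worktop.
- lip (a point): Middle of the inner face of the landing's front lip, cabinet local (-0.2325, 0, 0.008); the lip's top is 14 mm above the worktop and stops the tray.
- tray: Loose steel sample tray, about 0.3 kg, 130 (local x) x 100 (local y) x 20 mm, walls 3 mm, floor 3 mm; origin at the centre of its underside. It stands on the cabinet's plate inside the hood, about 6 mm to spare each side, axes along the cabinet's (within 0.03 rad), and slides with 1 to 4 N. Its pull ring sticks out at its local -x end, just outside the mouth.
- tray_ring (a point): Centre of the tray's pull ring, at tray local (-0.087, 0, 0.024), 32 mm above the worktop. The ring lies level, of round steel bar 5 mm thick; hole 28 mm across, 38 mm outside. Open from above, clear below down to the plate.
- hook_tool: Loose hook tool, 0.12 kg: grey handle (local x -0.075 to +0.040, 14 wide, 20 mm high), a straight 7 mm steel shaft along local +x, and at x = 0.172 a 6 mm pin turned down, ending 30 mm below the axis. Origin: on the axis, in the handle's grip, near its centre of mass. It starts seated on hook_rest: axis level, 55 mm above the worktop, same yaw, pin down; grip it across the 14 mm.
- hook_tip (a point): Lower end of the hook's pin, at hook_tool local (0.172, 0, -0.030).
- hook_rest: Fixed aluminium rest of the hook tool, base 170 x 60 x 8 mm; origin on the worktop under the tool's grip point. Two supports: the notch for the shaft (point notch) and, at local x = -0.054, a flat seat for the handle, 16 mm long, 45 mm up, 20 mm wide between cheeks that flare to 37 mm, 62 mm up. Seated, the tool lies along local +x, pin at the +x end, axis 55 mm up.
- notch (a point): Apex of the V notch that takes the shaft, hook_rest local (0.075, 0, 0.050); the V is 12 mm thick and opens to 34 mm at 67 mm up.
- timer: Bystander: loose countdown timer on a bail, 42 x 64 x 77 mm, origin under its centre.
- dropper: Bystander: loose small dropper bottle, 32 mm thick, 81 mm high, origin under its centre.
- carton: Bystander: loose flat carton 99 x 79 x 28 mm, origin under its centre.
- sample_1: One of three white screw-cap sample vials, 26 mm thick, 49 mm high, standing loose in the tray; origin at the centre of its underside.
- sample_2: One of three white screw-cap sample vials, 26 mm thick, 49 mm high, standing loose in the tray; origin at the centre of its underside.
- sample_3: One of three white screw-cap sample vials, 26 mm thick, 49 mm high, standing loose in the tray; origin at the centre of its underside.

How it is judged (in metres and radians):
On the way, in this order (a step that is already met when the one before it is completed fails the run):
1. the hook's pin stands in the tray's ring (horizontal distance between hook_tip and tray_ring below 0.015 m and z of hook_tip in the frame of tray_ring below -0.003 m), for 0.2 s.
2. the tray has been drawn wholly out of the hood with the pin still in its ring (horizontal distance between hook_tip and tray_ring below 0.018 m and z of hook_tip in the frame of tray_ring below -0.003 m and x of tray in the frame of cabinet below -0.136 m), for 0.1 s.
At the end, for the whole second after the job is handed in: The whole tray is clear of the hood (1 mm or more), flat and still on the landing behind its lip; all three vials stand in it; the hook tool lies still in both supports of its rest, pin down at the notch end, within 20 mm lengthwise, 8 mm sideways, 5 mm in height and 0.08 rad of its place (x of tray in the frame of cabinet between -0.17 and -0.136 m and z of tray in the frame of cabinet below 0.011 m and angle between tray's own z axis and vertical below 0.05 rad and linear speed of each of tray, hook_tool below 0.01 m/s and angle between each of sample_1, sample_2, sample_3's own z axis and vertical below 0.2 rad and horizontal distance between each of sample_1, sample_2, sample_3 and tray below 0.08 m and x of hook_tool in the frame of hook_rest between -0.02 and 0.02 m and y of hook_tool in the frame of hook_rest between -0.008 and 0.008 m and z of hook_tool in the frame of hook_rest between 0.05 and 0.06 m and x of hook_tip in the frame of hook_rest above 0.14 m and z of hook_tip in the frame of hook_rest below 0.032 m and angle between the x axis of hook_tool and the x axis of hook_rest, either way round below 0.08 rad); the robot touches nothing.
It fails at once if the gripper or arm touches the tray (contact force between any of the fingers, the arm and tray above 0.3 N).
It fails at once if the gripper or arm touches a vial (contact force between any of the fingers, the arm and sample_1 above 0.3 N or contact force between any of the fingers, the arm and sample_2 above 0.3 N or contact force between any of the fingers, the arm and sample_3 above 0.3 N).
It fails at once if a vial tips over (angle between any of sample_1, sample_2, sample_3's own z axis and vertical above 0.6 rad).
It fails at once if a bystander is pushed more than 20 mm (distance of any of timer, dropper, carton from where it was at the start of the episode above 0.02 m).
It also fails if it takes over 59 s, if anything falls off the work surface, if the arm or the gripper's body presses on something with over 40 N, if the wrist force passes 120 N, or if a joint passes its speed limit or range.

## Working session

There is one attempt and no reset: what is moved stays moved. The work goes in short steps, Python scripts to look and compute and a tool call to move; the robot and the scene stay as the last step left them, time stands still between calls to the robot, and variables do not carry over. Pictures are saved under pics/ and viewed, at most 10 in all, crops included, and the job is handed in when it is done.

```bash
ls; mkdir -p pics; python3 - <<'E'
from rig import robot, job, read_camera, get_calibration, sense
import cv2,numpy as np
np.set_printoptions(precision=4,suppress=True)
print(sense(),robot.hold_point_z)
for n in("scene","top","wrist"):
    im=read_camera(n);cv2.imwrite(f"pics/{n}0.png",im[:,:,::-1]);print(n,get_calibration(n))
E
```

```text
pics
rig.py
{'t': 0.0, 'qpos': array([70.1869, 13.6806, -0.8174, 75.5853,  0.0005, 90.0003]), 'qvel': array([ 0.0133,  0.0176, -0.048 ,  0.0529,  0.0955, -0.0524]), 'joint_efforts': array([  0.0006, -53.879 ,  34.6434,   0.0184,   0.0001,  -0.    ]), 'tool_pos': array([0.1778, 0.4935, 0.2307]), 'tool_rot': array([-179.9167,   -0.0005,  160.1866]), 'contact_force': array([ 0.0188, -0.3984, -0.2185]), 'wrist_torque': array([-0.0436,  0.0038, -0.033 ]), 'grip_force': 0.0, 'finger_gap': 0.08527818303537593} 0.0187
scene {'K': array([[514.4696,   0.    , 282.3133],
       [  0.    , 514.4696, 208.7665],
       [  0.    ,   0.    ,   1.    ]]), 'dist': array([-0.1674,  0.    ,  0.    ,  0.    ,  0.    ]), 'world_from_camera': array([[-0.623 , -0.4775,  0.6195, -0.4595],
       [-0.7821,  0.3698, -0.5015,  0.8615],
       [ 0.0104, -0.797 , -0.6039,  1.0543],
       [ 0.    ,  0.    ,  0.    ,  1.    ]])}
top {'K': array([[486.7946,   0.    , 278.9821],
       [  0.    , 486.7946, 207.3528],
       [  0.    ,   0.    ,   1.    ]]), 'dist': array([-0.0084,  0.    ,  0.    ,  0.    ,  0.    ]), 'world_from_camera': array([[-0.0141, -0.9833,  0.1817,  0.329 ],
       [-0.9999,  0.0153,  0.0057,  0.0379],
       [-0.0084, -0.1816, -0.9833,  1.2888],
       [ 0.    ,  0.    ,  0.    ,  1.    ]])}
wrist {'K': array([[315.0017,   0.    , 281.637 ],
       [  0.    , 315.0017, 214.1454],
       [  0.    ,   0.    ,   1.    ]]), 'dist': array([-0.0349,  0.    ,  0.    ,  0.    ,  0.    ]), 'mount': array([[ 0.0008, -0.9591, -0.283 ,  0.0714],
       [ 1.    ,  0.0007,  0.0004,  0.0014],
       [-0.0002, -0.283 ,  0.9591, -0.1435],
       [ 0.    ,  0.    ,  0.    ,  1.    ]])}
```

View pics/top0.png

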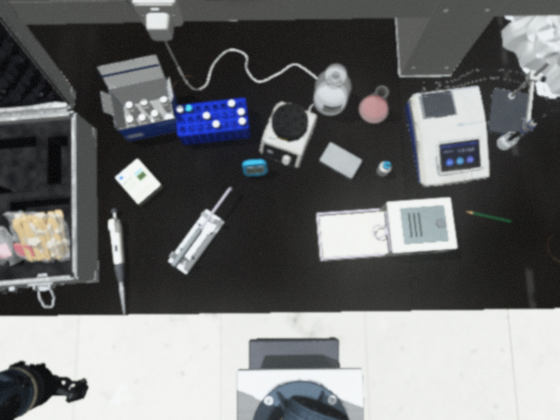

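View pics/scene0.png

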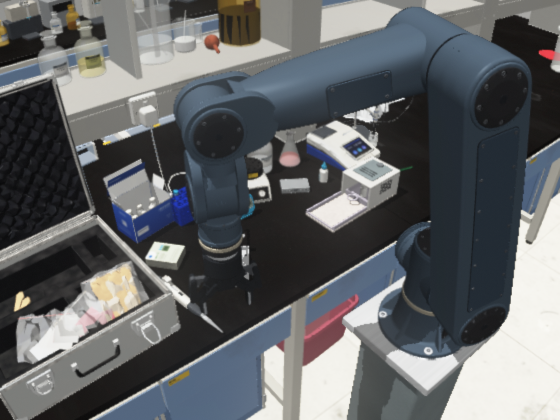

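The top view shows the hook in its rest, with the handle around (185,262) and the shaft end at (230,190). The landing spans (317–388, 208–262), the ring is near (380,232) and the hood spans (388–457, 198–252). The scene view confirms the layout, but the arm hides the rest. Next I'll zoom in on the top view.

```bash
cat > h.py <<'E'
from rig import robot, job, read_camera, get_calibration, sense
import cv2,numpy as np
from scipy.spatial.transform import Rotation as R
np.set_printoptions(precision=4,suppress=True)
def T_tool(s):
    T=np.eye(4);T[:3,:3]=R.from_euler('xyz',s['tool_rot'],degrees=True).as_matrix();T[:3,3]=s['tool_pos'];return T
def cam(name,s=None):
    c=get_calibration(name)
    return c,(c['world_from_camera'] if name!='wrist' else T_tool(s)@c['mount'])
def ray(name,uv,s=None):
    c,T=cam(name,s);p=cv2.undistortPoints(np.array(uv,float).reshape(-1,1,2),c['K'],c['dist'])[:,0]
    d=np.c_[p,np.ones(len(p))]@T[:3,:3].T;return T[:3,3],d
def onplane(name,uv,z,s=None):
    o,d=ray(name,uv,s);return o+d*((np.asarray(z)-o[2])/d[:,2])[:,None]
def proj(name,X,s=None):
    c,T=cam(name,s);W=np.linalg.inv(T)
    return cv2.projectPoints(np.array(X,float).reshape(-1,3),W[:3,:3],W[:3,3],c['K'],c['dist'])[0][:,0]
E
python3 - <<'E'
from h import *
im=cv2.imread('pics/top0.png')
a=cv2.resize(im[180:280,160:240],None,fx=5,fy=5,interpolation=cv2.INTER_CUBIC)
b=cv2.resize(im[190:270,310:380+80],None,fx=2.6,fy=2.6,interpolation=cv2.INTER_CUBIC)
c=np.zeros((500,400+b.shape[1],3),np.uint8);c[:,:400]=a;c[:b.shape[0],400:]=b
cv2.imwrite('pics/crop1.png',c)
print(onplane('top',[[230,190],[185,262],[380,232],[352,233]],[.055,.055,.032,.008]))
E
```

```text
[[ 0.6048  0.1716  0.055 ]
 [ 0.4202  0.2848  0.055 ]
 [ 0.4921 -0.2163  0.032 ]
 [ 0.4937 -0.147   0.008 ]]
```

View pics/crop1.png

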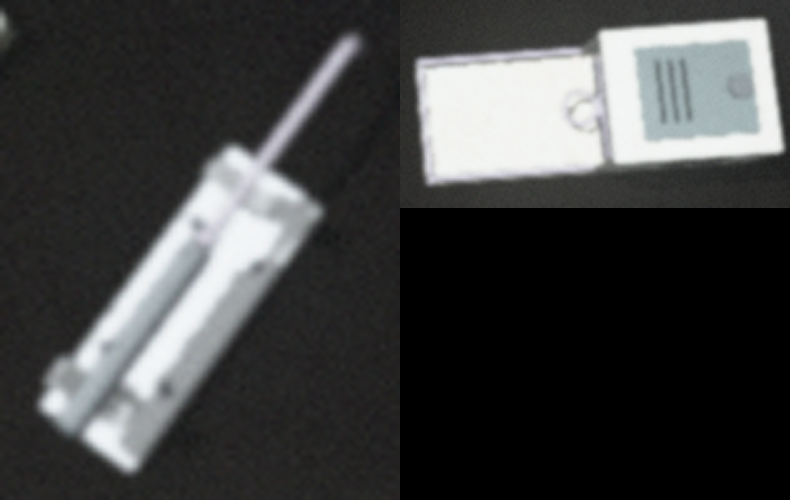

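The zoomed crop shows the handle's rear end at px (175,265), its front end at (200.4,229) and the shaft tip at (230.4,187.6). The ring is at px ~(380,232), just outside the mouth.

```bash
cat >> h.py <<'E'
def delta(target,s=None):  # world displacement -> tool axes
    s=s or sense();return T_tool(s)[:3,:3].T@(np.array(target)-s['tool_pos'])
E
python3 - <<'E'
from h import *
P=onplane('top',[[175,265],[200.4,229],[230.4,187.6]],[.055+.01,.055+.01,.0585]);print(P)
d=P[2]-P[0];print(np.degrees(np.arctan2(d[1],d[0])),np.linalg.norm(d[:2]))
u=d[:2]/np.linalg.norm(d[:2]);o=P[0,:2]+.075*u;print(o,P[1,:2]-.04*u)
print(delta([*(o),.24]))
E
```

```text
[[0.4123 0.3077 0.065 ]
 [0.5024 0.2453 0.065 ]
 [0.6104 0.1702 0.0585]]
-34.770855588067164 0.24120954184648735
[0.4739 0.265 ] [0.4695 0.2681]
[-0.356  -0.1148 -0.009 ]
```

Careful with the scale: shifts go in shares of 62.5 mm and turns go in shares of pi/2 rad. That gives: -0.0445 m is -0.712, -0.0143 m is -0.2288, 7.5 degrees / 90 = 0.0833.

Emit:
drive_effector([
  [0.06,-0.712,-0.2288,0,0],
  [0.06,-0.712,-0.2288,0,0],
  [0.06,-0.712,-0.2288,0,0],
  [0.06,-0.712,-0.2288,0,0],
  [0.06,-0.712,-0.2288,0,0],
  [0.06,-0.712,-0.2288,0,0],
  [0.06,-0.712,-0.2288,0,0],
  [0.06,-0.712,-0.2288,0,0],
  [0.06,0,0,0,0.0833],
  [0.06,0,0,0,0.0833],
  [0.06,0,0,0,0],
  [0.06,0,0,0,0],
], clamp_n=60)

```text
t: 1.65
tool_pos: [0.4739, 0.2657, 0.2312]
tool_rot: [-180.0, -0.0, 145.4]
contact_force: [0.6, -0.3, -0.4]
finger_gap: 0.0604
grip_force: 0.0
```

```bash
python3 - <<'E'
from h import *
s=sense();im=read_camera('wrist')[:,:,::-1];cv2.imwrite('pics/w1.png',im);print(s['tool_pos'],s['tool_rot'],s['qpos'])
np.save('s1.npy',s,allow_pickle=True)
E
```

```text
[0.4739 0.2657 0.2312] [-179.9819   -0.0042  145.3604] [29.2744 15.4702  1.7098 76.2577 -0.0042 63.9139]
```

View pics/w1.png

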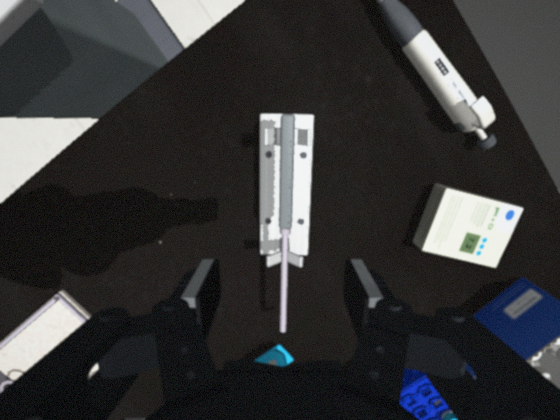

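The wrist view shows the handle running from (288,113) to (285.5,230) and the shaft end at (283,331), nearly vertical in the picture. Now I'll refine the axis by thresholding.

```bash
python3 - <<'E'
from h import *
s=np.load('s1.npy',allow_pickle=True).item();im=cv2.imread('pics/w1.png');g=im.mean(2)
rows=np.arange(272,326,3);c=[]
for r in rows:
    w=np.clip(g[r,272:296]-50,0,None);c.append((w*np.arange(272,296)).sum()/w.sum())
k=np.polyfit(rows,c,1);print(k)
for r in(130,160,190,210,222): print(r,g[r,268:306].astype(int))
print('col',g[105:122,288].astype(int),g[222:240,285].astype(int),g[322:340,283].astype(int))
uv=[[np.polyval(k,272),272],[np.polyval(k,326),326],[288,113.5],[285.7,230],[283,332]]
P=onplane('wrist',uv,[.0585,.0585,.065,.065,.0585],s);print(P)
for a,b in((0,1),(2,4),(2,3),(3,4)):
    d=P[b]-P[a];print(np.degrees(np.arctan2(d[1],d[0])),np.linalg.norm(d[:2]))
E
```

```text
[ -0.0236 290.3862]
130 [191 186 186 189 188 174 143 114 123 148 158 148 125 118 135 149 157 158
 156 164 167 169 172 171 157 148 180 230 233 210 163 147 142 145 146 146
 145 150]
160 [158 159 157 160 157 165 190 223 235 239 232 194 143 133 145 155 156 158
 156 160 164 167 165 154 143 170 229 243 244 244 244 244 244 243 244 244
 245 243]
190 [157 160 156 158 162 182 222 237 240 240 231 185 134 137 148 154 154 154
 160 157 161 163 153 143 169 229 242 244 242 243 243 244 242 244 242 243
 243 244]
210 [160 157 154 158 172 197 225 237 240 233 211 154 130 142 149 149 153 158
 158 157 157 159 150 150 188 231 241 243 242 242 243 242 243 242 243 243
 243 243]
222 [ 73  92 147 212 239 244 243 240 241 234 205 154 136 146 151 154 152 154
 152 146 139 144 140 162 213 236 241 237 224 187 147 115 110 109 115 163
 220 239]
col [ 24  31  36  31  41  38  31  34  65 105 135 156 165 166 166 169 167] [154 154 153 154 152 150 159 186 205 214 213 214 213 215 219 221 219 220] [221 217 214 216 214 217 214 216 211 193 134  68  30  28  26  32  30  32]
[[0.549  0.219  0.0585]
 [0.606  0.178  0.0585]
 [0.4131 0.3168 0.065 ]
 [0.5075 0.2496 0.065 ]
 [0.613  0.1736 0.0585]]
-35.6875271358888 0.07018559215596606
-35.61023051367938 0.24591583684271157
-35.459446676687406 0.11583333996534166
-35.74449676689064 0.13008325516507935
```

```bash
python3 - <<'E'
from h import *
print(delta([.4737,.2735,.0365]))
E
```

```text
[0.0046 0.0063 0.1947]
```

To row units: 0.05 m is 0.8, 0.04 m is 0.64, 1 degrees / 90 = 0.0111.

Emit:
drive_effector([
  [0.06,0.0736,0.1008,0,0],
  [0.06,0,0,0.64,0.0111],
  [0.06,0,0,0.8,0],
  [0.06,0,0,0.8,0],
  [0.06,0,0,0.56,0],
  [0.06,0,0,0.3152,0],
  [0.06,0,0,0,0],
  [0.03,0,0,0,0],
  [0.0,0,0,0,0],
  [0.0,0,0,0,0],
  [0.0,0,0,0,0],
  [0.0,0,0,0,0],
], clamp_n=100)

```text
t: 3.2
tool_pos: [0.4739, 0.273, 0.0379]
tool_rot: [180.0, 0.0, 144.1]
contact_force: [-3.0, -4.0, 8.7]
finger_gap: 0.0125
grip_force: 97.5
```

To row units: -0.05 m is -0.8, -0.03 m is -0.48.

Emit:
drive_effector([
  [0.0,0,0,-0.16,0],
  [0.0,0,0,-0.48,0],
  [0.0,0,0,-0.8,0],
  [0.0,0,0,-0.32,0],
  [0.0,0,0,0,0],
])

```text
t: 3.82
tool_pos: [0.475, 0.2741, 0.1487]
tool_rot: [179.8, 0.1, 144.2]
contact_force: [0.8, 1.0, -2.4]
finger_gap: 0.0128
grip_force: 97.8
```

```bash
python3 - <<'E'
from h import *
t=cv2.imread('pics/top0.png');sc=cv2.imread('pics/scene0.png')
a=cv2.resize(t[196:266,312:402],None,fx=6,fy=6,interpolation=cv2.INTER_CUBIC)[:,:540]
b=cv2.resize(sc[170:240,300:410],None,fx=2.3,fy=2.3,interpolation=cv2.INTER_CUBIC)
c=np.zeros((420,540+b.shape[1],3),np.uint8);c[:,:540]=a;c[:b.shape[0],540:]=b
g=c.astype(float);g[:, :540]=np.clip((g[:,:540]-100)*1.6,0,255)
cv2.imwrite('pics/crop2.png',g.astype(np.uint8))
E
```

```text
(no output)
```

View pics/crop2.png

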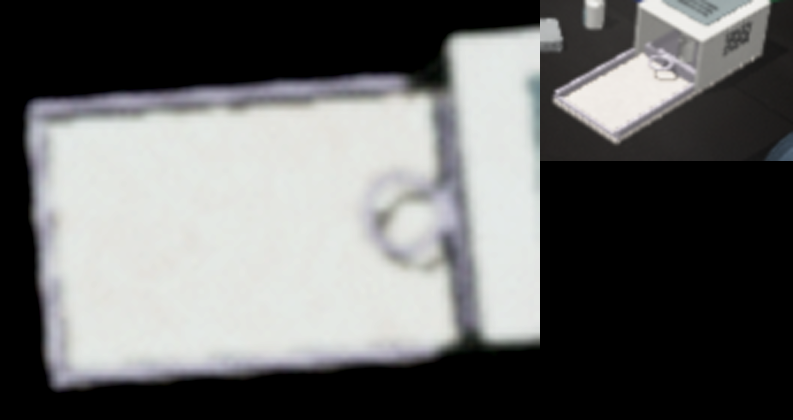

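The crop shows the ring centred at about (412,216), i.e. top px (380.3,231.6). The landing's front corners are at crop (30,102) and (55,385), and the rails rise about 4.5° to the right.

```bash
python3 - <<'E'
from h import *
f=lambda p:np.array([312,196])+(np.array(p)+.5)/6-.5
P=onplane('top',[f(p) for p in((412,216),(30,102),(55,385),(410,75),(450,352))],[.032,.014,.014,.03,.03]);print(P)
A=(P[3]-P[1],P[4]-P[2])
for d in A: print(np.degrees(np.arctan2(d[1],d[0])))
d=P[2]-P[1];print(np.degrees(np.arctan2(d[1],d[0]))+90,np.linalg.norm(d))
print('lipmid',(P[1]+P[2])/2)
s=sense()
yaw=np.radians(-85.5);u=np.array([np.cos(yaw),np.sin(yaw)])
o=P[0,:2]-.172*u;print('hand',o,'ringwall dist',(P[0]-(P[1]+P[2])/2)[:2]@u)
print(delta([*o,.1487]))
E
```

```text
[[ 0.4932 -0.217   0.032 ]
 [ 0.5489 -0.0544  0.014 ]
 [ 0.4239 -0.0618  0.014 ]
 [ 0.5556 -0.2198  0.03  ]
 [ 0.4343 -0.2307  0.03  ]]
-87.69883665063652
-86.47135996518344
-86.62763424265987 0.12527302456689732
lipmid [ 0.4864 -0.0581  0.014 ]
hand [ 0.4797 -0.0456] ringwall dist 0.1589630676069578
[-0.1908 -0.2565 -0.0006]
```

To row units: -0.0456 m is -0.7296, 0.03 m is 0.48, 10.2 degrees / 90 = 0.1133.

Emit:
drive_effector([
  [0,0,0,0,0.1133],
  [0,0,0,0,0.1133],
  [0,0,0,0,0.1133],
  [0,0,0,0,0.1133],
  [0,0,0,0,0.1111],
  [0,-0.7296,-0.024,0,0],
  [0,-0.7296,-0.024,0,0],
  [0,-0.7296,-0.024,0,0],
  [0,-0.7296,-0.024,0,0],
  [0,-0.7296,-0.024,0,0],
  [0,-0.7296,-0.024,0,0],
  [0,-0.7296,-0.024,0,0],
  [0,0,0,0.48,0],
  [0,0,0,0.608,0],
  [0,0,0,0,0],
  [0,0,0,0,0],
])

```text
t: 5.82
tool_pos: [0.4824, -0.0458, 0.0791]
tool_rot: [-180.0, 0.0, 93.4]
contact_force: [0.4, -0.0, -0.3]
finger_gap: 0.0123
grip_force: 97.8
```

```bash
python3 - <<'E'
from h import *
s=sense();np.save('s2.npy',s,allow_pickle=True);print(s['tool_pos'],s['tool_rot'],s['qpos'],s['contact_force'])
t=read_camera('top')[:,:,::-1];sc=read_camera('scene')[:,:,::-1];cv2.imwrite('pics/top2.png',t);cv2.imwrite('pics/scene2.png',sc)
a=cv2.resize(t[190:270,290:400],None,fx=4.5,fy=4.5,interpolation=cv2.INTER_CUBIC)
b=cv2.resize(sc[160:260,290:390],None,fx=3,fy=3,interpolation=cv2.INTER_CUBIC)
c=np.zeros((360,495+300,3),np.uint8);c[:,:495]=a;c[:300,495:]=b
cv2.imwrite('pics/crop3.png',c)
E
```

```text
[ 0.4824 -0.0458  0.0791] [-179.9891    0.001    93.4056] [ -5.4169  15.7253 -21.7749  52.5104  -0.0026  81.1775] [ 0.3913 -0.0499 -0.2526]
```

View pics/crop3.png

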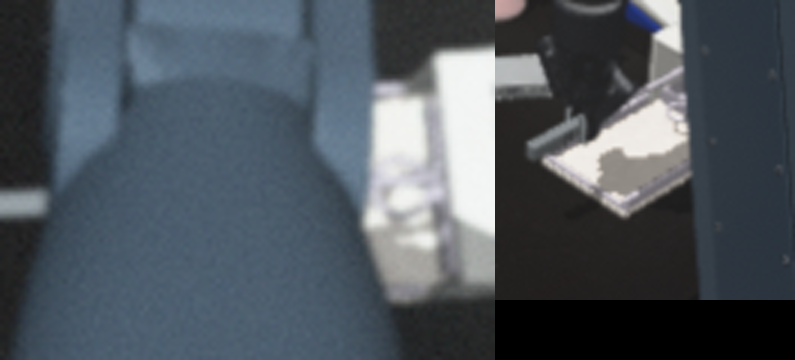

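The arm hides most of the landing. The ring and shaft end show at crop (370–440, 150–210), so I'll zoom further there, next to the earlier image.

```bash
python3 - <<'E'
from h import *
o=[]
for n in('top0','top2'):
    a=cv2.imread(f'pics/{n}.png')[212:252,364:404].astype(float)
    o.append(np.clip((cv2.resize(a,None,fx=10,fy=10,interpolation=cv2.INTER_CUBIC)-60)*1.3,0,255))
cv2.imwrite('pics/crop4.png',np.hstack(o).astype(np.uint8))
s=np.load('s2.npy',allow_pickle=True).item();yaw=np.radians(s['tool_rot'][2]-180)
u=np.array([np.cos(yaw),np.sin(yaw),0]);a=s['tool_pos']+[0,0,.0175]
print((proj('top',[a+.175*u,a+.1*u,a+.172*u-[0,0,.03]])-[364,212]+.5)*10)
E
```

```text
[[232.8551 167.2498]
 [-69.8826 189.7783]
 [196.1984 184.6786]]
```

View pics/crop4.png

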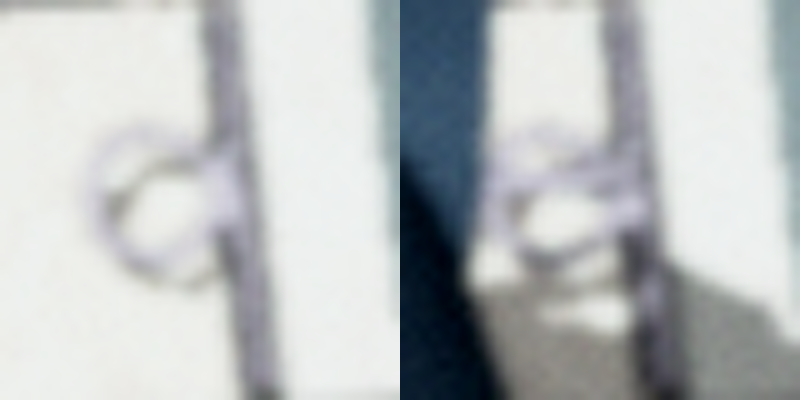

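The left half shows the ring centred at about (160,197). The right half shows the shaft ending near (635,166), i.e. (235,166) in its own frame, where the prediction was (233,167). So the pin is about 2 mm off centre; I'll correct that and go down.

To row units: 0.015 m is 0.24, 0.01 m is 0.16.

Emit:
drive_effector([
  [0,0.0384,0.0256,0,0],
  [0,0,0,0.24,0],
  [0,0,0,0.24,0],
  [0,0,0,0.16,0],
  [0,0,0,0.112,0],
  [0,0,0,0,0],
  [0,0,0,0,0],
  [0,0,0,0,0],
])

```text
t: 6.92
tool_pos: [0.484, -0.0435, 0.032]
tool_rot: [180.0, 0.0, 93.4]
contact_force: [0.7, -0.7, -0.7]
finger_gap: 0.0123
grip_force: 97.8
```

Emit:
drive_effector([
  [0,0.048,0,0,0],
  [0,0.064,0,0,0],
  [0,0.048,0,0,0],
  [0,0.064,0,0,0],
  [0,0.08,0,0,0],
])

```text
t: 7.55
tool_pos: [0.4826, -0.0243, 0.0316]
tool_rot: [180.0, 0.0, 93.4]
contact_force: [1.1, -1.0, -1.3]
finger_gap: 0.0124
grip_force: 97.7
```

To row units: 0.01 m is 0.16, 0.008 m is 0.128.

Emit:
drive_effector([
  [0,0.128,0,0,0],
  [0,0.16,0,0,0],
  [0,0.16,0,0,0],
  [0,0.16,0,0,0],
])

```text
t: 8.05
tool_pos: [0.4803, 0.0143, 0.0316]
tool_rot: [-180.0, 0.0, 93.4]
contact_force: [-0.1, -1.6, -0.7]
finger_gap: 0.0123
grip_force: 97.8
```

```bash
python3 - <<'E'
from h import *
t=read_camera('top')[:,:,::-1];cv2.imwrite('pics/top3.png',t)
a=[cv2.imread(f'pics/{n}.png')[200:260,340:400] for n in('top2','top3')]
cv2.imwrite('pics/crop5.png',cv2.resize(np.hstack(a),None,fx=6.5,fy=6.5,interpolation=cv2.INTER_CUBIC))
E
```

```text
(no output)
```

View pics/crop5.png

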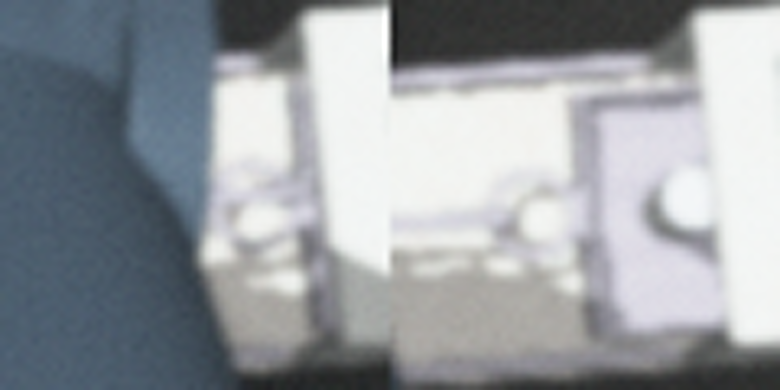

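The tray is moving. Its edge now shows at (600,100)–(600,330) with a vial standing in it, and the pin is in the ring. I'll keep pulling.

To row units: 0.01 m is 0.16, 0.008 m is 0.128.

Emit:
drive_effector([
  [0,0.16,0,0,0],
  [0,0.16,0,0,0],
  [0,0.16,0,0,0],
  [0,0.16,0,0,0],
  [0,0.16,0,0,0],
  [0,0.16,0,0,0],
  [0,0.16,0,0,0],
  [0,0.16,0,0,0],
  [0,0.16,0,0,0],
  [0,0.128,0,0,0],
  [0,0.096,0,0,0],
  [0,0.064,0,0,0],
  [0,0,0,0,0],
  [0,0,0,0,0],
])

```text
t: 9.85
tool_pos: [0.474, 0.1213, 0.0316]
tool_rot: [-180.0, -0.0, 93.4]
contact_force: [-0.1, -0.0, -0.5]
finger_gap: 0.0122
grip_force: 97.8
```

```bash
python3 - <<'E'
from h import *
t=read_camera('top')[:,:,::-1];cv2.imwrite('pics/top4.png',t)
sc=read_camera('scene')[:,:,::-1];cv2.imwrite('pics/scene4.png',sc)
a=cv2.resize(t[190:270,290:400],None,fx=4.5,fy=4.5,interpolation=cv2.INTER_CUBIC)
b=cv2.resize(sc[150:250,290:390],None,fx=3,fy=3,interpolation=cv2.INTER_CUBIC)
c=np.zeros((360,495+300,3),np.uint8);c[:,:495]=a;c[:300,495:]=b
cv2.imwrite('pics/crop6.png',c)
E
```

```text
(no output)
```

View pics/crop6.png

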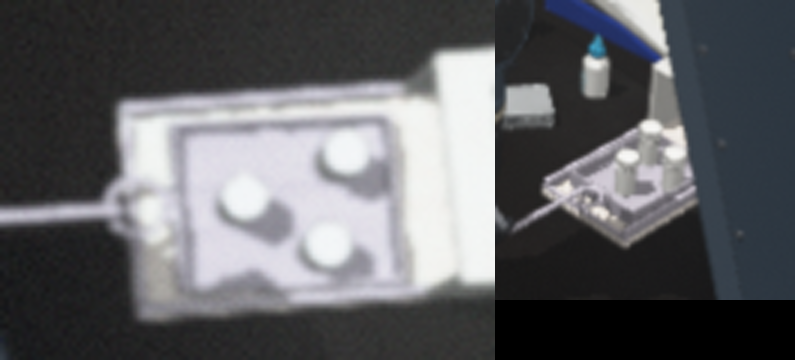

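All three vials stand. The tray spans crop x ≈ 178–400, with the lip at about 128 and the ring at (130,207) with the pin in it. I'll work out the position along the cabinet axis.

```bash
python3 - <<'E'
from h import *
f=lambda p:np.array([290,190])+(np.array(p)+.5)/4.5-.5
g=cv2.imread('pics/top4.png').mean(2)
for r in(225,230,236): print(r,g[r,312:402].astype(int))
uv=[f(p) for p in((172,127),(190,295),(388,120),(411,282),(118,103),(140,318),(436,50),(465,285))]
P=onplane('top',uv,[.028]*4+[.014]*2+[.1]*2)
u=np.array([np.cos(np.radians(-86.6)),np.sin(np.radians(-86.6))])
m=[(P[i,:2]+P[i+1,:2])/2@u for i in(0,2,4,6)];print(m,'rel hood mouth',np.array(m)-m[3]-.07,'rel lip outer',np.array(m)-m[2]-.24)
s=sense();print('pin local x', (s['tool_pos'][:2]+.172*u)@u-m[2]-.24)
E
```

```text
225 [ 40  39  43  55  94 158 202 218 228 238 241 242 242 242 233 215 188 175
 169 195 217 224 225 223 223 226 226 224 225 225 225 226 226 226 225 224
 226 226 226 224 227 227 227 227 226 228 221 199 166 158 199 231 241 244
 245 244 244 244 237 218 183 181 180 168 167 173 182 193 223 238 240 242
 243 242 243 239 232 230 237 243 243 244 244 244 243 244 244 243 238 226]
230 [ 44  53  85 133 169 195 206 209 204 205 211 215 223 229 231 226 206 181
 171 196 215 225 224 223 222 223 220 221 227 233 238 242 243 242 238 231
 223 223 223 224 225 222 221 223 224 221 223 222 212 201 184 169 160 153
 145 144 143 145 144 143 145 145 141 132 145 175 188 196 225 238 243 243
 242 242 242 241 238 232 233 240 242 244 244 244 244 244 244 243 244 239]
236 [190 198 201 191 167 143 158 191 209 227 238 242 239 232 221 217 216 204
 181 178 202 220 223 226 218 198 162 152 192 230 240 243 242 243 240 232
 206 172 150 147 156 171 193 214 226 228 228 228 229 228 228 227 228 228
 228 230 228 227 227 228 228 228 225 215 188 170 179 198 225 236 240 241
 241 242 242 240 238 235 231 236 241 244 243 244 244 244 245 244 244 240]
[np.float64(0.11457700254753787), np.float64(0.2411096954406149), np.float64(0.08576252584990189), np.float64(0.2561270879695517)] rel hood mouth [-0.2116 -0.085  -0.2404 -0.07  ] rel lip outer [-0.2112 -0.0847 -0.24   -0.0696]
pin local x -0.24663450696501882
```

To row units: 0.0415 m is 0.664, -0.04 m is -0.64, -10.2 degrees / 90 = -0.1133.

Emit:
drive_effector([
  [0,-0.048,0,0,0],
  [0,-0.064,0,0,0],
  [0,-0.032,0,0,0],
  [0,0,0,0,0],
  [0,0,0,-0.128,0],
  [0,0,0,-0.24,0],
  [0,0,0,-0.48,0],
  [0,0,0,-0.64,0],
  [0,0,0,-0.384,0],
  [0,0.64,0.04,0,0],
  [0,0.64,0.04,0,0],
  [0,0.64,0.04,0,0],
  [0,0.664,0.04,0,0],
  [0,0,0,0,-0.1133],
  [0,0,0,0,-0.1133],
  [0,0,0,0,-0.1133],
  [0,0,0,0,-0.1133],
  [0,0,0,0,-0.1111],
  [0,0,0,0,0],
  [0,0,0,0,0],
])

```text
t: 12.45
tool_pos: [0.475, 0.2742, 0.1489]
tool_rot: [180.0, 0.0, 144.0]
contact_force: [-0.8, -0.3, -0.9]
finger_gap: 0.0127
grip_force: 97.8
```

```bash
python3 - <<'E'
from h import *
print(delta([.4739,.2730,.0379]))
s=sense();np.save('s5.npy',s,allow_pickle=True)
cv2.imwrite('pics/w5.png',read_camera('wrist')[:,:,::-1])
t=read_camera('top')[:,:,::-1];cv2.imwrite('pics/top5.png',t)
a=cv2.imread('pics/top4.png').mean(2);b=t.mean(2)
print(np.abs(a-b)[212:262,330:460].max())
E
```

```text
[ 0.0002 -0.0016  0.111 ]
82.33333333333334
```

To row units: 0.03 m is 0.48, -0.0016 m is -0.0256.

Emit:
drive_effector([
  [0,0,-0.0256,0.48,0],
  [0,0,0,0.48,0],
  [0,0,0,0.4,0],
  [0,0,0,0.192,0],
  [0,0,0,0.096,0],
  [0,0,0,0.064,0],
  [0,0,0,0.032,0],
  [0,0,0,0,0],
])

```text
t: 13.55
tool_pos: [0.4742, 0.2729, 0.0399]
tool_rot: [180.0, 0.0, 144.2]
contact_force: [0.5, 0.4, -1.7]
finger_gap: 0.0126
grip_force: 97.8
```

```bash
python3 -c "
from h import *
print(sense()['contact_force'],sense()['wrist_torque'],delta([.4739,.2730,.0379]))"
```

```text
[ 0.4558  0.379  -1.6644] [ 0.0198 -0.0041  0.0198] [ 0.0003 -0.0001  0.002 ]
```

To row units: 0.001 m is 0.016.

Emit:
drive_effector([
  [0,0,0,0.016,0],
  [0,0,0,0.016,0],
  [0,0,0,0,0],
  [0,0,0,0,0],
])

```text
t: 14.05
tool_pos: [0.4742, 0.2727, 0.0382]
tool_rot: [180.0, 0.0, 144.2]
contact_force: [-1.0, -1.7, 5.2]
finger_gap: 0.0116
grip_force: 99.0
```

Emit:
drive_effector([
  [0.01,0,0,0.008,0],
  [0.016,0,0,0,0],
  [0.02,0,0,0,0],
  [0.03,0,0,0,0],
  [0.05,0,0,0,0],
  [0.05,0,0,0,0],
  [0.05,0,0,0,0],
], clamp_n=20)

```text
t: 14.92
tool_pos: [0.474, 0.2728, 0.037]
tool_rot: [-180.0, 0.0, 144.2]
contact_force: [-0.4, -0.5, 0.6]
finger_gap: 0.0501
grip_force: 0.0
```

Seated with contact at the expected height, and released. I'll rise to the earlier viewing pose and check.

To row units: -0.064 m is -1.024, -0.06 m is -0.96.

Emit:
drive_effector([
  [0.06,0,0,-0.32,0],
  [0.06,0,0,-0.8,0],
  [0.06,0,0,-0.96,0],
  [0.06,0,0,-1.024,0],
  [0.06,0,0,0,0],
  [0.06,0,0,0,0],
  [0.06,0,0,0,0],
])

```text
t: 15.8
tool_pos: [0.4733, 0.2724, 0.2281]
tool_rot: [-179.9, -0.1, 144.2]
contact_force: [-0.4, -0.3, -0.7]
finger_gap: 0.0598
grip_force: 0.0
```

```bash
python3 - <<'E'
from h import *
s=sense();w=read_camera('wrist')[:,:,::-1];t=read_camera('top')[:,:,::-1]
a=cv2.resize(w[95:345,230:340],None,fx=2.2,fy=2.2);b=cv2.resize(t[190:270,290:400],None,fx=4.5,fy=4.5,interpolation=cv2.INTER_CUBIC)
c=np.zeros((550,a.shape[1]+495,3),np.uint8);c[:,:a.shape[1]]=a;c[:360,a.shape[1]:]=b;cv2.imwrite('pics/end.png',c)
g=w.mean(2);rows=np.arange(272,324,3);cc=[]
x0=265;x1=296
for r in rows:
    k=np.clip(g[r,x0:x1]-50,0,None);cc.append((k*np.arange(x0,x1)).sum()/k.sum())
k=np.polyfit(rows,cc,1)
P=onplane('wrist',[[np.polyval(k,272),272],[np.polyval(k,320),320]],.0585,s);d=P[1]-P[0];print(P,np.degrees(np.arctan2(d[1],d[0])),'was .549 .219, -35.69')
n=np.array([.583,.8126]);print('lateral mm',1e3*((P[:,:2]-[.549,.219])@n), s['tool_pos'])
col=int(round(np.polyval(k,330)));e=[r for r in range(300,350) if g[r,col]>120][-1];print('end',onplane('wrist',[[col,e]],.0585,s),'was ~.613 .1736')
E
```

```text
[[0.5435 0.2221 0.0585]
 [0.5929 0.1858 0.0585]] -36.325927441581705 was .549 .219, -35.69
lateral mm [-0.7146 -1.4294] [0.4733 0.2724 0.2281]
end [[0.6117 0.1719 0.0585]] was ~.613 .1736
```

View pics/end.png

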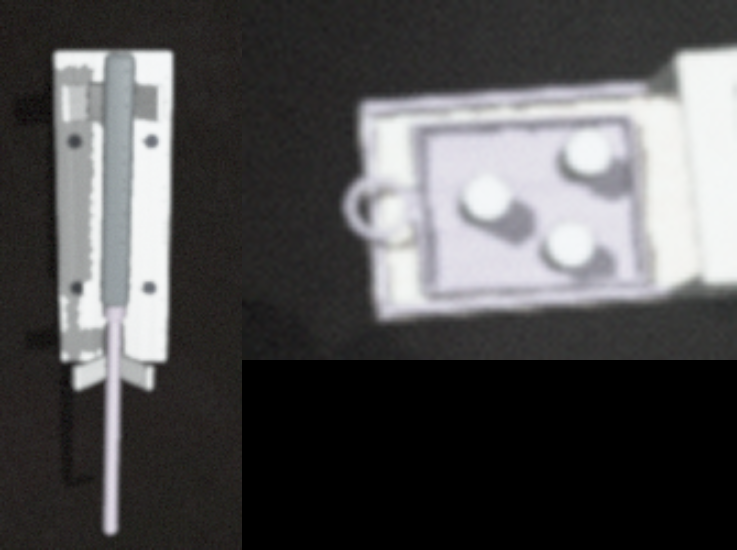

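The hook lies seated in both supports, pin down, within about 2 mm and 0.7° of where it was. The tray is still at crop x 415–645, clear of the hood, with all three vials standing. I'll hand it in.

```bash
python3 -c "
from rig import robot, job, read_camera, get_calibration, sense
print(job.sign_off())"
```

```text
the job is handed in; nothing more can be done
None
```

The job is handed in at about 16 s of the 59 s allowed, but no verdict was returned: in the last images the tray is clear of the hood with about 12 mm to spare, all three vials are standing, and the hook tool is back in its rest and released.

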